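# Close the pantry canister set

## Robot

A 6-joint arm with a two-finger parallel gripper is mounted at the origin on the work surface. World frame = base frame: x ahead of the robot, y to its left, z up, the work surface at z = 0. Lengths are in m, angles in degrees, forces in N, time in s.
With the tool pointing down it reaches from about 0.4 to 0.825 m from the base axis. Payload 7 kg.
Tool frame: the origin (TCP) lies midway between the tips of the shut fingers; the grasp point (between the pads) lies 19 mm behind it; z points along the fingers, y is the line along which they close (so a half turn about z gives the same grasp; the last joint's range is limited). The gripper opens to 88 mm and grips with 3 to 60 N. Pads are 19 mm wide; open, the fingers measure 130 mm over their backs; the gripper's body (78 mm by 193 mm) begins 47 mm behind the grasp point.
Start: joints at [88.47, 20.546, 0.682, 0, -70.136, -16.507], TCP at [0.209, 0.642, 0.227] pointing down, gripper open.
Joint ranges: [-176.03, 176.03], [-82.01, 121.73], [-58.28, 71.71], [-173.87, 95.51], [-174.79, -0.11], [-173.66, 173.66]. Speed limits (degrees/s): [136.94, 136.94, 172.46, 180, 180, 180].

## Interface

Orientations are given as [roll, pitch, yaw] about the fixed x, y, z axes, in that order (R = Rz(yaw) Ry(pitch) Rx(roll)).
In Python, from plant import r gives the robot as it stands.
- The arm moves only by the tool carry_out, never from a script. Its argument "deltas" is a list of rows, each a list of 3 entries, a list of its own where there are three numbers: the opening, from 0 (shut) to 1 (fully open), then the shift along the tool's x, y, z in mm, then the turn, a rotation vector about the tool's x, y, z in rad. In form: [[gripper, [tx, ty, tz], [rx, ry, rz]], ...]. A call has 1 to 12 rows; each row is the pose to reach, as a shift and turn from the pose commanded when the call began, along the tool's axes at that moment; what a row does not reach only later rows make up. A row lasts 1/10 s, in which the tool goes at most 50 mm and 8.59 degrees, less where a joint would pass 70% of its speed; a pose out of reach is approached as far as the arm can. A call with a gripper value outside its range is refused whole. The fingers move at their own pace and stop on an object; "squeeze" is the grip in N (left out, the last holds). Time passes only in rows, so rows that repeat a pose let the fingers close. It gives the time, the measured TCP pose, the force, the opening and the grip force at its end, in the units of the state.
- r.get_state(): the state, without advancing time (a new reading comes with each control period).
- r.capture(name): name is "side" or "top"; returns (picture, depth): 384x512x3 uint8, red, green, blue; 384x512 float32, m along the optical axis (not along the pixel's ray), 0 where there is no reading.
- r.get_calibration(name): a dict with "fov_y" (degrees; the focal length in pixels is half the picture's height over the tangent of half this angle, whatever the lens; pixels are square), "cx", "cy" (the principal point, pixels), "view" (4x4, takes a point from world to camera coordinates). Camera axes: x right, y down, z forward; pixel columns grow to the right and rows downward; lengths in m; the calibration is good to about 2 mm. A picture is of the moment at which its call begins. get_calibration takes no time and is no camera call.
- r.close_job(): hands the job in; it is judged then, once.
The state is a dict: "time_s": time; "joints": joint angles; "qd": joint speeds; "joint_torque": joint torques, N m; "tcp_pos": TCP position; "eef_rot": TCP orientation; "contact_force": force on the tool from outside, world axes, zero at the start; "moment": the same for the moment, N m; "gripper_width": finger opening in m; "gripper_force": force on a finger pad.
Only numpy, scipy, OpenCV 4.12 (cv2) and the standard library are available. Lean on these libraries where they do the work, as an engineer would, in place of code of your own. Each camera call takes 0.05 s, during which the arm holds its last target. There are 200 camera calls.

## Task

The canister set has been washed and dried: put each of the four wooden lids back on the white canister it belongs to by size, plug down in the mouth and fully home so that it lies flat on the rim. Set the lids down rather than dropping them, leave the canisters standing where they are, and leave alone the cork coaster and the saucer that lie among the lids.

Things in the scene. Friction and masses are not known exactly. Their poses are not given: they have to be found in the camera images.
- canister_small: The smallest of the four open white ceramic canisters: a loose straight round pot standing upright, outside diameter 80 mm, height 90 mm, wall 5 mm, round mouth 70 mm across, empty. Origin: centre of its underside; z up along its axis, so the rim is at z = 90 mm in its frame.
- canister_medium: The second smallest of the four open white ceramic canisters: a loose straight round pot standing upright, outside diameter 94 mm, height 105 mm, wall 5 mm, round mouth 84 mm across, empty. Origin: centre of its underside; z up along its axis, so the rim is at z = 105 mm in its frame.
- canister_large: The second largest of the four open white ceramic canisters: a loose straight round pot standing upright, outside diameter 108 mm, height 120 mm, wall 5 mm, round mouth 98 mm across, empty. Origin: centre of its underside; z up along its axis, so the rim is at z = 120 mm in its frame.
- canister_largest: The largest of the four open white ceramic canisters: a loose straight round pot standing upright, outside diameter 122 mm, height 135 mm, wall 5 mm, round mouth 112 mm across, empty. Origin: centre of its underside; z up along its axis, so the rim is at z = 135 mm in its frame.
- lid_small: The smallest of four loose wooden lids, lying knob up: disc 80 mm across (z 14 to 24 mm), on it an upright round knob 28 mm across (z 24 to 50 mm), under it a pale tapered plug 14 mm deep (56 mm across at the bottom, 66 at the disc). Origin: centre of the plug's underside, z up. Fits the canister of the same diameter; fully home its disc lies on the rim, the origin 14 mm below the rim.
- lid_medium: The second smallest of four loose wooden lids, lying knob up: disc 94 mm across (z 14 to 24 mm), on it an upright round knob 28 mm across (z 24 to 50 mm), under it a pale tapered plug 14 mm deep (70 mm across at the bottom, 80 at the disc). Origin: centre of the plug's underside, z up. Fits the canister of the same diameter; fully home its disc lies on the rim, the origin 14 mm below the rim.
- lid_large: The second largest of four loose wooden lids, lying knob up: disc 108 mm across (z 14 to 24 mm), on it an upright round knob 28 mm across (z 24 to 50 mm), under it a pale tapered plug 14 mm deep (84 mm across at the bottom, 94 at the disc). Origin: centre of the plug's underside, z up. Fits the canister of the same diameter; fully home its disc lies on the rim, the origin 14 mm below the rim.
- lid_largest: The largest of four loose wooden lids, lying knob up: disc 122 mm across (z 14 to 24 mm), on it an upright round knob 28 mm across (z 24 to 50 mm), under it a pale tapered plug 14 mm deep (98 mm across at the bottom, 108 at the disc). Origin: centre of the plug's underside, z up. Fits the canister of the same diameter; fully home its disc lies on the rim, the origin 14 mm below the rim.
- coaster: A bystander among the lids: a flat cork coaster, 94 mm across, 9 mm thick, no knob. Origin: centre of its underside.
- saucer: A bystander among the lids: a white ceramic saucer, 116 mm across, 18 mm high, no knob. Origin: centre of its underside.
Mind the look-alikes: they are no part of the job. Leave any blue or purple look-alike of the lid_medium alone.

How it is judged:
By the outcome, as a careful person would: the job done as asked, in the order asked, and still so for the second after the job is handed in, with the robot touching nothing.
It also fails if it takes over 112 s, if anything falls off the work surface, if the arm or the gripper's body presses on something with over 40 N, if the wrist force passes 120 N, or if a joint passes its speed limit or range.

## Working session

There is one attempt and no reset: what is moved stays moved. The work goes in short steps, Python scripts to look and compute and a tool call to move; the robot and the scene stay as the last step left them, time stands still between calls to the robot, and variables do not carry over. Pictures are saved under pics/ and viewed, at most 14 in all, crops included, and the job is handed in when it is done.

Besides the shell and the picture viewer there is one more tool, called after ">>>" by a JSON object that holds its "method" and its "body", one argument or row to a line. carry_out: Moves the arm, as the interface text tells. Its arguments: {"type":"object","properties":{"deltas":{"type":"array"},"squeeze":{"type":"number"}},"required":["deltas"]}

```bash
mkdir -p pics
python3 - <<'E'
from plant import r
import cv2,numpy as np
for n in("top","side"):
    p,d=r.capture(n); cv2.imwrite(f"pics/{n}0.png",p[:,:,::-1]); np.save(f"{n}_d.npy",d); c=r.get_calibration(n); print(n,c, (d==0).mean())
s=r.get_state(); print(s)
E
```

```text
top {'fov_y': 53.13433150867198, 'cx': 260.8762031427943, 'cy': 192.57653973789124, 'view': array([[ 0.00724202, -0.99938389, -0.03434244, -0.0220232 ],
       [-0.98760694, -0.00176374, -0.15693766,  0.58690166],
       [ 0.15678039,  0.03505338, -0.98701123,  0.92853078],
       [ 0.        ,  0.        ,  0.        ,  1.        ]])} 0.003992716471354167
side {'fov_y': 52.5263296374302, 'cx': 256.28702812019213, 'cy': 184.9930572868644, 'view': array([[ 0.90825408, -0.41781445,  0.02248583, -0.55246387],
       [-0.19972012, -0.48012495, -0.85416152,  0.13073431],
       [ 0.36767704,  0.77130481, -0.51952139,  1.09500569],
       [ 0.        ,  0.        ,  0.        ,  1.        ]])} 0.004048665364583333
{'time_s': 0.1, 'joints': array([ 8.84699450e+01,  2.05865317e+01,  6.37473647e-01, -2.04834846e-02,
       -7.01361886e+01, -1.65075878e+01]), 'qd': array([-0.05638033, -0.08315522,  0.16001468, -0.06225294, -0.03577874,
        0.03957901]), 'joint_torque': array([-1.30810589e-03, -5.84164524e+01,  2.93751562e+01,  7.01568604e+00,
        1.01635815e-02, -5.67807808e-05]), 'tcp_pos': array([0.20887314, 0.6413835 , 0.225705  ]), 'eef_rot': array([ 1.79912795e+02, -5.76173037e-03, -1.80446127e+01]), 'contact_force': array([ 0.73892296, -0.81427587, -0.41389494]), 'moment': array([ 0.01289884, -0.00050111, -0.0215481 ]), 'gripper_force': 0.0, 'gripper_width': 0.08750426451261525}
```

View pics/top0.png

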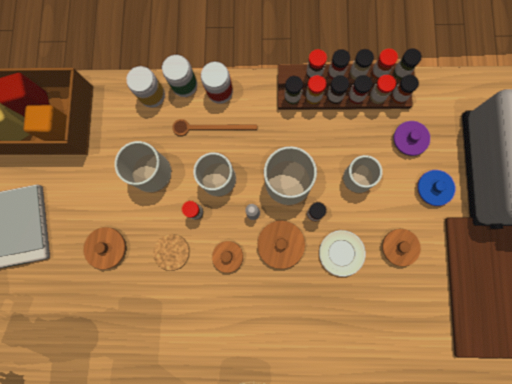

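View pics/side0.png

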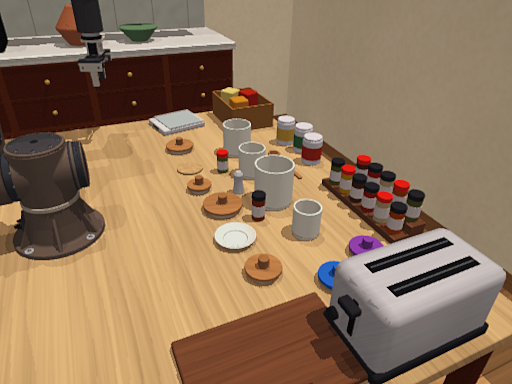

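The top view shows the canisters at about (141,167), (213,175), (290,176) and (364,175). The wooden lids are at (105,248), (227,257), (281,245) and (401,247). Small jars and shakers stand between the two rows. Next I measure with depth.

```bash
cat > h.py <<'E'
import numpy as np,cv2
from scipy.optimize import least_squares
def world(r,n,d):
    c=r.get_calibration(n);f=192/np.tan(np.radians(c["fov_y"]/2));V=c["view"]
    v,u=np.mgrid[:384,:512];P=np.stack([(u-c["cx"])/f*d,(v-c["cy"])/f*d,d],-1)
    W=(P-V[:3,3])@V[:3,:3]; W[d==0]=np.nan; return W
def circ(p):
    s=least_squares(lambda q:np.hypot(p[:,0]-q[0],p[:,1]-q[1])-q[2],[*p.mean(0)[:2],.04],loss="soft_l1",f_scale=.002)
    return s.x
def pix(r,n,X):
    c=r.get_calibration(n);f=192/np.tan(np.radians(c["fov_y"]/2));q=c["view"][:3,:3]@X+c["view"][:3,3]
    return q[:2]/q[2]*f+[c["cx"],c["cy"]]
E
python3 - <<'E'
from plant import r
from h import *
np.set_printoptions(precision=4,suppress=True)
W={n:world(r,n,np.load(n+"_d.npy")) for n in("top","side")}
t=W["top"]
for u,v in[(60,180),(100,190),(100,320),(240,330),(420,320),(440,60),(240,90),(430,215)]: print(u,v,np.nanmedian(t[v-3:v+4,u-3:u+4].reshape(-1,3),0),np.nanstd(t[v-3:v+4,u-3:u+4,2]))
def top(w,c,R,z0,z1):
    m=(np.hypot(w[...,0]-c[0],w[...,1]-c[1])<R)&(w[...,2]>z0)&(w[...,2]<z1); return w[m]
for k,(u,v) in dict(canA=(141,167),canB=(213,175),canC=(290,176),canD=(364,175)).items():
    c=np.nanmedian(t[v-12:v+12,u-12:u+12].reshape(-1,3),0)
    p=top(t,c,.085,.06,.16);h=np.percentile(p[:,2],96)
    q=p[p[:,2]>h-.006];x=circ(q)
    s=top(W["side"],x,.085,h-.006,h+.006); print(k,h,x,len(q),circ(s),len(s))
for k,(u,v) in dict(A=(105,248),B=(227,257),C=(281,245),D=(401,247)).items():
    c=np.nanmedian(t[v-8:v+8,u-8:u+8].reshape(-1,3),0)
    o=[]
    for w in W.values():
        n=top(w,c,.05,.04,.06); d=top(w,c,.085,.017,.03); o.append(np.r_[np.median(n,0),len(n),cv2.minEnclosingCircle(d[:,:2].astype(np.float32))[0],cv2.minEnclosingCircle(d[:,:2].astype(np.float32))[1],np.median(d[:,2])])
    print(k,*o,sep="\n ")
for k,(u,v) in dict(red=(192,211),salt=(252,211),pep=(317,211),coast=(172,252),sauc=(342,253)).items():
    p=t[v-5:v+5,u-5:u+5].reshape(-1,3);print(k,np.nanmedian(p,0),np.nanmax(p[:,2]))
E
```

```text
60 180 [ 0.628   0.5301 -0.0007] 0.002014930743787342
100 190 [ 0.6005  0.4176 -0.0001] 0.001998143322266874
100 320 [ 0.2629  0.3931 -0.0006] 0.0018893198530712128
240 330 [ 0.2434  0.0324 -0.0002] 0.0018078548454127943
420 320 [ 0.2733 -0.4165  0.0004] 0.0016719003367999512
440 60 [ 1.3634 -0.8507 -0.7502] 0.00414135386441047
240 90 [0.8838 0.0426 0.0001] 0.0017701019369781095
430 215 [ 0.5363 -0.4577 -0.0002] 0.002100168880436615
canA 0.1211033586324086 [0.6481 0.2781 0.0513] 311 [0.6501 0.2757 0.0512] 108
canB 0.10664498993728758 [0.6307 0.0971 0.0443] 242 [0.6322 0.0944 0.0445] 120
canC 0.13658964396649442 [ 0.6224 -0.0883  0.0582] 348 [ 0.6236 -0.0908  0.0582] 208
canD 0.09206687754710942 [ 0.6336 -0.2722  0.0372] 209 [ 0.6348 -0.275   0.0372] 154
A
 [  0.4474   0.3852   0.049  108.       0.4471   0.3871   0.0546   0.0235]
 [ 0.4472  0.378   0.0486 34.      0.4492  0.383   0.0554  0.0246]
B
 [ 0.4275  0.0659  0.0491 99.      0.4319  0.0436  0.0631  0.0237]
 [ 0.4276  0.0592  0.0491 49.      0.4333  0.0437  0.063   0.0246]
C
 [ 0.4579 -0.0677  0.0496 96.      0.4588 -0.0689  0.0609  0.0239]
 [ 0.4579 -0.0754  0.0494 59.      0.4612 -0.0716  0.0625  0.0247]
D
 [  0.4525  -0.3701   0.0495 114.       0.4531  -0.3717   0.0473   0.0239]
 [  0.4531  -0.3769   0.0498 101.       0.4523  -0.3498   0.0704   0.0246]
red [0.5369 0.1487 0.0798] 0.08437085719303906
salt [0.5379 0.0022 0.0745] 0.08108794127386866
pep [ 0.5362 -0.1539  0.088 ] 0.0932052870572645
coast [0.4389 0.2134 0.0089] 0.012698354556162928
sauc [ 0.4383 -0.226   0.0048] 0.010479939689385515
```

```bash
cat >> h.py <<'E'
def delta(r,x,y,z,yaw=0):
    from scipy.spatial.transform import Rotation as R
    s=r.get_state();A=R.from_euler("xyz",s["eef_rot"],degrees=True)
    B=R.from_euler("xyz",[180,0,yaw],degrees=True)
    print("shift",np.round(A.inv().apply(np.array([x,y,z])-s["tcp_pos"])*1000,1),"rot",np.round((A.inv()*B).as_rotvec(),3))
E
python3 - <<'E'
from plant import r
from h import *
for n in("top","side"):
    w=world(r,n,np.load(n+"_d.npy"))
    for k,c,R in(("A",(.448,.385),.056),("B",(.427,.0645),.043),("C",(.459,-.07),.063),("D",(.4525,-.373),.049)):
        m=(np.hypot(w[...,0]-c[0],w[...,1]-c[1])<R+.006)&(w[...,2]>.019)&(w[...,2]<.06)
        m=cv2.morphologyEx(m.astype(np.uint8),cv2.MORPH_OPEN,np.ones((2,2)))
        ct=max(cv2.findContours(m,0,1)[0],key=cv2.contourArea)[:,0]
        if n=="top":
            e=w[ct[:,1],ct[:,0]];print(n,k,circ(e[e[:,2]<.03]))
        else:
            e=w[ct[:,1],ct[:,0]];print(n,k,circ(e[(e[:,2]<.03)]))
delta(r,.448,.385,.12)
E
```

```text
top A [0.4448488  0.38581743 0.05136311]
top B [0.42431037 0.06493592 0.0382062 ]
top C [ 0.45556477 -0.07205383  0.0600056 ]
top D [ 0.44988144 -0.37701783  0.04787196]
side A [0.4507766  0.38116463 0.04810256]
side B [0.4292138  0.06330527 0.03629992]
side C [ 0.46059859 -0.07352319  0.05713599]
side D [ 0.45556374 -0.37529444  0.04444768]
shift [306.8 169.5 106. ] rot [ 0.002  0.    -0.315]
```

>>> {"method": "carry_out", "body": {
  "deltas": [
    [1,[35,20,5],[0,0,-0.04]],
    [1,[70,40,15],[0,0,-0.08]],
    [1,[110,60,25],[0,0,-0.12]],
    [1,[150,82,40],[0,0,-0.16]],
    [1,[190,105,50],[0,0,-0.2]],
    [1,[230,125,60],[0,0,-0.24]],
    [1,[265,145,70],[0,0,-0.28]],
    [1,[295,163,76],[0,0,-0.315]],
    [1,[307,170,76],[0.002,0,-0.315]],
    [1,[307,170,76],[0.002,0,-0.315]],
    [1,[307,170,76],[0.002,0,-0.315]]
  ],
  "squeeze": 20
}}

```text
time_s: 1.2
tcp_pos: [0.4483, 0.3854, 0.1507]
eef_rot: [-179.9, -0.0, -0.0]
contact_force: [-0.9, 0.5, -0.4]
gripper_width: 0.0875
gripper_force: 0.0
```

Run:
```python
from plant import r
from h import *
for n in("top","side"):
    p,d=r.capture(n); np.save(n+"_d1.npy",d);cv2.imwrite(f"pics/{n}1.png",p[:,:,::-1])
    t=r.get_state()["tcp_pos"];print(pix(r,n,t),t)
a=[cv2.imread(f"pics/{n}1.png") for n in("top","side")]
cv2.imwrite("pics/m1.png",np.hstack([cv2.resize(a[0][180:340,40:200],(400,400)),cv2.resize(a[1][60:200,110:250],(400,400))]))
delta(r,.448,.384,.028)
```

```text
[ 78.78728887 245.97409111] [0.44802879 0.38578629 0.15074677]
[176.40440982 113.21429971] [0.4478057 0.3860428 0.1507818]
shift [1.000e-01 2.300e+00 1.228e+02] rot [-0.002 -0.001  0.001]
```

View pics/m1.png

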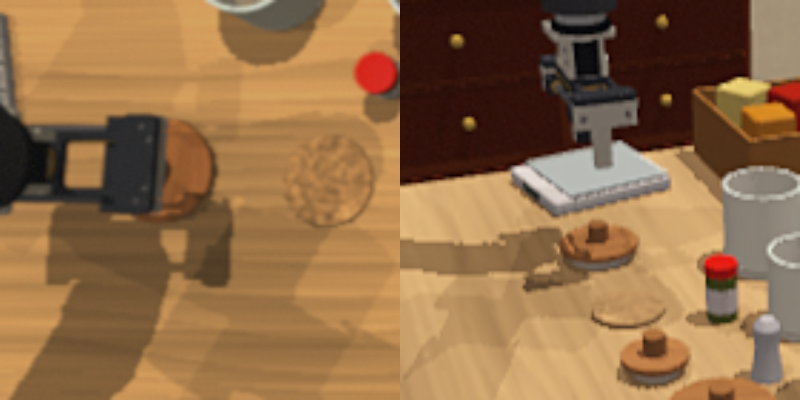

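The gripper is squarely above the large lid, with the lid's edge visible on the right in the top crop. I'll descend and grip.

>>> {"method": "carry_out", "body": {
  "deltas": [
    [1,[0,1,35],[0,0,0]],
    [1,[0,2,70],[0,0,0]],
    [1,[0,2,100],[0,0,0]],
    [1,[0,2,116],[0,0,0]],
    [1,[0,2,121],[0,0,0]],
    [1,[0,2,121],[0,0,0]],
    [0,[0,2,121],[0,0,0]],
    [0,[0,2,121],[0,0,0]],
    [0,[0,2,121],[0,0,0]],
    [0,[0,2,121],[0,0,0]],
    [0,[0,2,121],[0,0,0]],
    [0,[0,2,121],[0,0,0]]
  ],
  "squeeze": 20
}}

```text
time_s: 2.5
tcp_pos: [0.4484, 0.3834, 0.0297]
eef_rot: [-179.9, -0.0, 0.0]
contact_force: [-0.3, -0.3, 0.6]
gripper_width: 0.0451
gripper_force: 0.0
```

>>> {"method": "carry_out", "body": {
  "deltas": [
    [0,[0,0,0],[0,0,0]],
    [0,[0,0,0],[0,0,0]],
    [0,[0,0,0],[0,0,0]],
    [0,[0,0,0],[0,0,0]],
    [0,[0,0,0],[0,0,0]]
  ]
}}

```text
time_s: 3.0
tcp_pos: [0.4484, 0.3835, 0.0296]
eef_rot: [-179.9, -0.0, 0.0]
contact_force: [0.1, 0.7, -0.2]
gripper_width: 0.0275
gripper_force: 20.0
```

>>> {"method": "carry_out", "body": {
  "deltas": [
    [0,[0,0,-10],[0,0,0]],
    [0,[0,0,-30],[0,0,0]],
    [0,[0,0,-60],[0,0,0]],
    [0,[0,0,-95],[0,0,0]],
    [0,[0,0,-130],[0,0,0]],
    [0,[0,0,-160],[0,0,0]],
    [0,[0,0,-175],[0,0,0]],
    [0,[0,0,-180],[0,0,0]],
    [0,[0,0,-180],[0,0,0]],
    [0,[0,0,-180],[0,0,0]]
  ]
}}

```text
time_s: 4.0
tcp_pos: [0.4477, 0.3824, 0.2085]
eef_rot: [-180.0, 0.1, -0.0]
contact_force: [-1.0, -0.2, -1.3]
gripper_width: 0.0271
gripper_force: 20.0
```

Run:
```python
from plant import r
from h import *
for n in("top","side"):
    p,d=r.capture(n); cv2.imwrite(f"pics/{n}2.png",p[:,:,::-1])
    t=r.get_state()["tcp_pos"];w=world(r,n,d);z=t[2]-.0055
    hsv=cv2.cvtColor(p,cv2.COLOR_RGB2HSV)
    m=(np.hypot(w[...,0]-t[0],w[...,1]-t[1])<.064)&(abs(w[...,2]-z+.003)<.006)&(hsv[...,1]>90)
    e=w[m]; print(n,t,len(e),e.mean(0),cv2.minEnclosingCircle(e[:,:2].astype(np.float32)))
    m=cv2.convexHull(e[:,:2].astype(np.float32))[:,0];print(circ(m),np.ptp(e,0))
a=[cv2.imread(f"pics/{n}2.png") for n in("top","side")]
cv2.imwrite("pics/m2.png",np.hstack([cv2.resize(a[0][180:340,20:180],(400,400)),cv2.resize(a[1][30:170,110:250],(400,400))]))
```

```text
top [0.4477276  0.382357   0.20820228] 204 [0.41926512 0.37750722 0.20180893] ((0.4452906847000122, 0.38066092133522034), 0.054173778742551804)
[0.44559542 0.38105591 0.05335952] [0.10508418 0.09672551 0.01132116]
side [0.44778231 0.38237623 0.20815371] 233 [0.44266953 0.36370381 0.20218378] ((0.4465630352497101, 0.3788853883743286), 0.055484920740127563)
[0.44694257 0.37755899 0.05282605] [0.10462314 0.1040838  0.01187573]
```

View pics/m2.png

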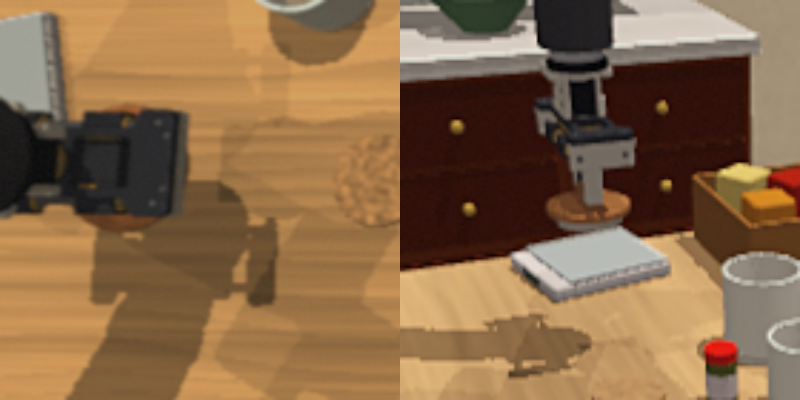

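Lid held level. The hand-eye comparison puts the large canister at (0.6507, 0.2796) in robot coordinates, consistent in both views.

>>> {"method": "carry_out", "body": {
  "deltas": [
    [0,[12,6,0],[0,0,0]],
    [0,[40,20,0],[0,0,0]],
    [0,[75,38,0],[0,0,0]],
    [0,[110,56,0],[0,0,0]],
    [0,[145,73,0],[0,0,0]],
    [0,[178,90,0],[0,0,0]],
    [0,[197,100,5],[0,0,0]],
    [0,[203,103,15],[0,0,0]],
    [0,[203,103,25],[0,0,0]],
    [0,[203,103,32],[0,0,0]],
    [0,[203,103,35],[0,0,0]],
    [0,[203,103,35],[0,0,0]]
  ]
}}

```text
time_s: 5.3
tcp_pos: [0.6503, 0.2807, 0.1741]
eef_rot: [-179.9, 0.0, 0.1]
contact_force: [-0.7, 1.3, -1.3]
gripper_width: 0.0276
gripper_force: 20.0
```

>>> {"method": "carry_out", "body": {
  "deltas": [
    [0,[0,1,10],[0,0,0]],
    [0,[0,1,18],[0,0,0]],
    [0,[0,1,25],[0,0,0]],
    [0,[0,1,30],[0,0,0]],
    [0,[0,1,34],[0,0,0]],
    [0,[0,1,36],[0,0,0]],
    [0,[0,1,37],[0,0,0]],
    [0,[0,1,37],[0,0,0]]
  ]
}}

```text
time_s: 6.1
tcp_pos: [0.6514, 0.2791, 0.1375]
eef_rot: [-179.9, -0.0, 0.0]
contact_force: [-0.2, 0.1, -1.1]
gripper_width: 0.0274
gripper_force: 20.0
```

Run:
```python
from plant import r
s=r.get_state();print(s["tcp_pos"],s["contact_force"],s["moment"])
```

```text
[0.65139726 0.27914161 0.13745915] [-0.19546682  0.07791651 -1.10330167] [-0.04219813 -0.00568523 -0.02876196]
```

No lateral force, so it isn't touching the mouth. I'll go the last 2 mm and check the force.

>>> {"method": "carry_out", "body": {
  "deltas": [
    [0,[0,0,1],[0,0,0]],
    [0,[0,0,2],[0,0,0]],
    [0,[0,0,2.5],[0,0,0]],
    [0,[0,0,2.5],[0,0,0]]
  ]
}}

```text
time_s: 6.5
tcp_pos: [0.6515, 0.2792, 0.1356]
eef_rot: [-179.9, -0.1, 0.0]
contact_force: [-1.3, -0.2, 2.4]
gripper_width: 0.0273
gripper_force: 20.0
```

>>> {"method": "carry_out", "body": {
  "deltas": [
    [0.7,[0,0,2],[0,0,0]],
    [0.7,[0,0,2],[0,0,0]],
    [0.7,[0,0,2],[0,0,0]],
    [0.7,[0,0,2],[0,0,0]],
    [0.7,[0,0,2],[0,0,0]],
    [0.7,[0,0,2],[0,0,0]],
    [0.7,[0,0,-15],[0,0,0]],
    [0.7,[0,0,-45],[0,0,0]],
    [0.7,[0,0,-80],[0,0,0]],
    [0.7,[0,0,-85],[0,0,0]]
  ]
}}

```text
time_s: 7.5
tcp_pos: [0.6534, 0.2799, 0.2254]
eef_rot: [-179.7, -0.4, 0.0]
contact_force: [0.7, 0.4, 0.4]
gripper_width: 0.0616
gripper_force: 0.0
```

>>> {"method": "carry_out", "body": {
  "deltas": [
    [0.7,[-10,35,0],[0,0,0]],
    [0.7,[-23,75,0],[0,0,0]],
    [0.7,[-37,120,0],[0,0,0]],
    [0.7,[-51,165,0],[0,0,0]],
    [0.7,[-64,210,0],[0,0,0]],
    [0.7,[-78,255,0],[0,0,0]],
    [0.7,[-92,300,0],[0,0,0]],
    [0.7,[-105,345,0],[0,0,0]],
    [0.7,[-119,390,0],[0,0,0]],
    [0.7,[-133,435,0],[0,0,0]],
    [0.7,[-147,480,0],[0,0,0]],
    [0.7,[-160,525,0],[0,0,0]]
  ]
}}

```text
time_s: 8.7
tcp_pos: [0.4905, -0.2477, 0.2191]
eef_rot: [-179.9, -0.1, 0.0]
contact_force: [0.7, -0.2, 0.6]
gripper_width: 0.0611
gripper_force: 0.0
```

Run:
```python
from plant import r
from h import *
print(r.get_state()["tcp_pos"])
delta(r,.4535,-.371,.08)
p,d=r.capture("top");w=world(r,"top",d);c=(.65,.278)
m=(np.hypot(w[...,0]-c[0],w[...,1]-c[1])<.07)&(w[...,2]>.11)&(w[...,2]<.18)
e=w[m];k=e[e[:,2]>.14];q=e[e[:,2]<.14];print("lid",cv2.minEnclosingCircle(q[:,:2].astype(np.float32)),np.median(q[:,2]),k.mean(0))
print(np.linalg.lstsq(np.c_[q[:,:2]-q[:,:2].mean(0),np.ones(len(q))],q[:,2],rcond=None)[0])
```

```text
[ 0.49050005 -0.2476739   0.21913557]
shift [-37.2 123.6 138.9] rot [-0.002 -0.001  0.   ]
lid ((0.6481988430023193, 0.2791289985179901), 0.0550745353102684) 0.12940561346911839 [0.64788647 0.27662735 0.15329593]
[0.02358142 0.0313834  0.12877932]
```

>>> {"method": "carry_out", "body": {
  "deltas": [
    [0.7,[-10,35,0],[0,0,0]],
    [0.7,[-23,75,15],[0,0,0]],
    [0.7,[-33,110,45],[0,0,0]],
    [0.7,[-37,123,85],[0,0,0]],
    [0.7,[-37,124,120],[0,0,0]],
    [0.7,[-37,124,139],[0,0,0]],
    [0.7,[-37,124,139],[0,0,0]],
    [0.7,[-37,124,139],[0,0,0]]
  ]
}}

```text
time_s: 9.55
tcp_pos: [0.4548, -0.37, 0.08]
eef_rot: [-179.9, -0.0, 0.0]
contact_force: [-0.4, -0.1, 1.2]
gripper_width: 0.0614
gripper_force: 0.0
```

Run:
```python
from plant import r
from h import *
a=[]
for n,(u0,v0) in(("top",(340,190)),("side",(190,170))):
    p,d=r.capture(n);a.append(cv2.resize(p[v0:v0+130,u0:u0+130,::-1],(400,400)))
cv2.imwrite("pics/m3.png",np.hstack(a)); delta(r,.4535,-.371,.0297)
```

```text
shift [-2.2  1.  51.5] rot [-0.001 -0.003  0.001]
```

View pics/m3.png

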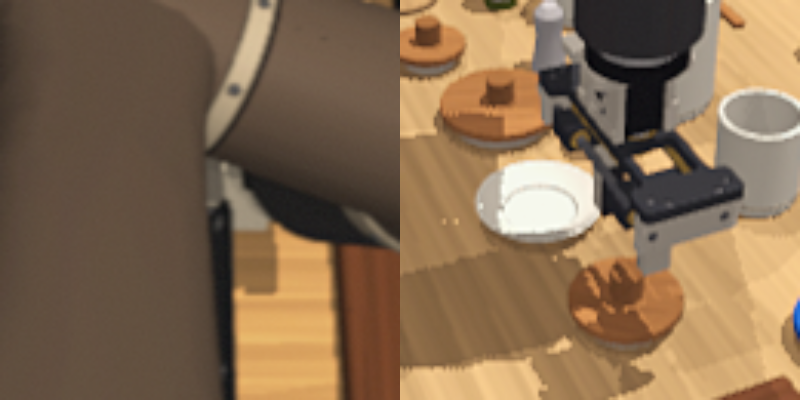

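The side view shows the fingers coming over the medium lid's knob, consistent with the estimate. The arm hides it in the top view. Descending.

>>> {"method": "carry_out", "body": {
  "deltas": [
    [0.7,[-1,1,20],[0,0,0]],
    [0.7,[-1,1,38],[0,0,0]],
    [0.7,[-1,1,48],[0,0,0]],
    [0.7,[-1,1,51],[0,0,0]],
    [0,[-1,1,51],[0,0,0]],
    [0,[-1,1,51],[0,0,0]],
    [0,[-1,1,51],[0,0,0]],
    [0,[-1,1,51],[0,0,0]],
    [0,[-1,1,51],[0,0,0]],
    [0,[-1,1,51],[0,0,0]],
    [0,[-1,1,51],[0,0,0]],
    [0,[-1,1,51],[0,0,0]]
  ]
}}

```text
time_s: 10.85
tcp_pos: [0.4537, -0.3708, 0.029]
eef_rot: [-179.9, -0.0, 0.0]
contact_force: [-0.6, 2.1, 5.3]
gripper_width: 0.0277
gripper_force: 20.0
```

>>> {"method": "carry_out", "body": {
  "deltas": [
    [0,[0,0,0],[0,0,0]],
    [0,[0,0,0],[0,0,0]]
  ]
}}

```text
time_s: 11.05
tcp_pos: [0.4537, -0.3708, 0.029]
eef_rot: [-179.9, -0.0, 0.0]
contact_force: [-0.9, 0.2, 5.7]
gripper_width: 0.0276
gripper_force: 20.0
```

>>> {"method": "carry_out", "body": {
  "deltas": [
    [0,[0,0,-10],[0,0,0]],
    [0,[0,0,-30],[0,0,0]],
    [0,[0,0,-60],[0,0,0]],
    [0,[0,0,-95],[0,0,0]],
    [0,[0,0,-130],[0,0,0]],
    [0,[0,0,-160],[0,0,0]],
    [0,[0,0,-185],[0,0,0]],
    [0,[0,0,-190],[0,0,0]],
    [0,[0,0,-190],[0,0,0]],
    [0,[0,0,-190],[0,0,0]]
  ]
}}

```text
time_s: 12.05
tcp_pos: [0.4528, -0.3706, 0.2175]
eef_rot: [-179.8, 0.1, -0.0]
contact_force: [0.5, 0.6, -1.4]
gripper_width: 0.0276
gripper_force: 20.0
```

```bash
cat >> h.py <<'E'
def held(r):
    a=[]
    for n in("top","side"):
        p,d=r.capture(n); a.append(p[:,:,::-1])
        t=r.get_state()["tcp_pos"];w=world(r,n,d);z=t[2]-.0055
        hsv=cv2.cvtColor(p,cv2.COLOR_RGB2HSV)
        m=(np.hypot(w[...,0]-t[0],w[...,1]-t[1])<.07)&(abs(w[...,2]-z+.003)<.006)&(hsv[...,1]>90)
        e=w[m]
        if len(e)>20: print(n,t,len(e),cv2.minEnclosingCircle(e[:,:2].astype(np.float32)),circ(cv2.convexHull(e[:,:2].astype(np.float32))[:,0]))
    return a
E
python3 - <<'E'
from plant import r
from h import *
a=held(r); cv2.imwrite("pics/s4.png",a[1]); delta(r,.633,.0985,.218)
E
```

```text
side [ 0.45272335 -0.37062395  0.21713848] 621 ((0.45242780447006226, -0.3733297884464264), 0.04732838273048401) [ 0.45264724 -0.37346215  0.04619527]
shift [ 1.803e+02 -4.691e+02  3.000e-01] rot [-0.003  0.002 -0.   ]
```

View pics/s4.png

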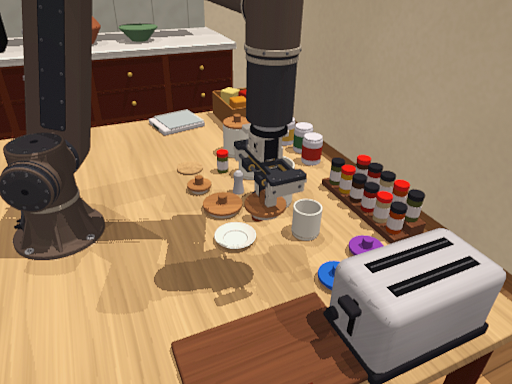

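The side view shows the medium lid held level and clear of everything, and lid A home on its canister at about (236,121). Carrying to the medium canister at (0.6325, 0.098).

>>> {"method": "carry_out", "body": {
  "deltas": [
    [0,[5,-13,0],[0,0,0]],
    [0,[18,-45,0],[0,0,0]],
    [0,[34,-88,0],[0,0,0]],
    [0,[50,-131,0],[0,0,0]],
    [0,[67,-174,0],[0,0,0]],
    [0,[84,-217,0],[0,0,0]],
    [0,[100,-260,0],[0,0,0]],
    [0,[117,-303,0],[0,0,0]],
    [0,[134,-346,0],[0,0,0]],
    [0,[150,-389,0],[0,0,0]],
    [0,[165,-428,0],[0,0,0]],
    [0,[175,-455,0],[0,0,0]]
  ]
}}

```text
time_s: 13.35
tcp_pos: [0.6285, 0.0873, 0.2184]
eef_rot: [-179.9, 0.1, 0.1]
contact_force: [-0.0, -0.6, -0.7]
gripper_width: 0.0274
gripper_force: 20.0
```

>>> {"method": "carry_out", "body": {
  "deltas": [
    [0,[5,-14,0],[0,0,0]],
    [0,[5,-14,12],[0,0,0]],
    [0,[5,-14,28],[0,0,0]],
    [0,[5,-14,42],[0,0,0]],
    [0,[5,-14,54],[0,0,0]],
    [0,[5,-14,60],[0,0,0]],
    [0,[5,-14,62],[0,0,0]],
    [0,[5,-14,62],[0,0,0]],
    [0,[5,-14,62],[0,0,0]]
  ]
}}

```text
time_s: 14.25
tcp_pos: [0.6337, 0.0981, 0.1582]
eef_rot: [-179.9, -0.1, 0.0]
contact_force: [0.6, 0.1, -0.9]
gripper_width: 0.0275
gripper_force: 20.0
```

Run:
```python
from plant import r
from h import *
delta(r,.6325,.098,.12);a=held(r)
cv2.imwrite("pics/s5.png",np.hstack([cv2.resize(a[0][100:240,130:270],(400,400)),cv2.resize(a[1][100:220,190:310],(400,400))]))
```

```text
shift [-1.3  0.2 38.2] rot [-0.002 -0.001  0.   ]
top [0.63373593 0.09816448 0.15828797] 361 ((0.6298280954360962, 0.09634433686733246), 0.04624263197183609) [0.63174639 0.09703767 0.04542207]
side [0.63366824 0.09821667 0.15822171] 205 ((0.6336510181427002, 0.09419801831245422), 0.04664172604680061) [0.63390251 0.09395032 0.04553227]
```

View pics/s5.png

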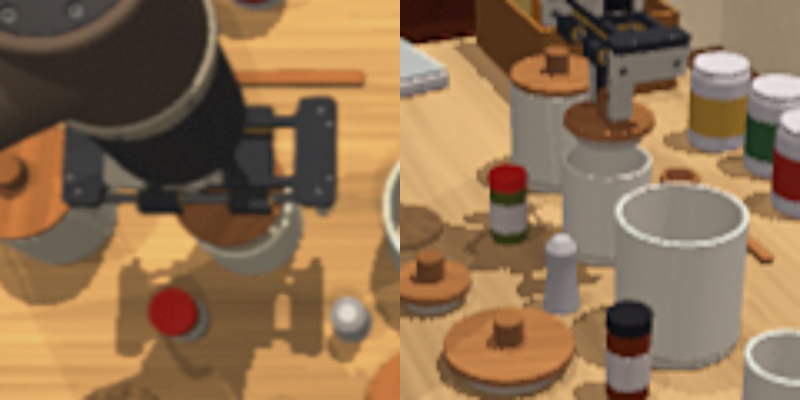

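The lid is held level and concentric over the medium canister to within about 1 mm in both views. Lowering.

>>> {"method": "carry_out", "body": {
  "deltas": [
    [0,[-1,0,10],[0,0,0]],
    [0,[-1,0,18],[0,0,0]],
    [0,[-1,0,25],[0,0,0]],
    [0,[-1,0,30],[0,0,0]],
    [0,[-1,0,34],[0,0,0]],
    [0,[-1,0,36],[0,0,0]],
    [0,[-1,0,37],[0,0,0]],
    [0,[-1,0,37.5],[0,0,0]],
    [0,[-1,0,38],[0,0,0]],
    [0,[-1,0,38],[0,0,0]]
  ]
}}

```text
time_s: 15.35
tcp_pos: [0.6325, 0.0983, 0.12]
eef_rot: [-179.9, -0.0, 0.0]
contact_force: [-0.6, 0.1, 1.0]
gripper_width: 0.0272
gripper_force: 20.0
```

>>> {"method": "carry_out", "body": {
  "deltas": [
    [0,[0,0,0.7],[0,0,0]],
    [0,[0,0,0.7],[0,0,0]]
  ]
}}

```text
time_s: 15.55
tcp_pos: [0.6326, 0.0983, 0.12]
eef_rot: [-179.9, -0.1, 0.0]
contact_force: [-3.3, 0.8, 5.8]
gripper_width: 0.0273
gripper_force: 20.0
```

>>> {"method": "carry_out", "body": {
  "deltas": [
    [0.7,[0,0,0.7],[0,0,0]],
    [0.7,[0,0,0.7],[0,0,0]],
    [0.7,[0,0,0.7],[0,0,0]],
    [0.7,[0,0,0.7],[0,0,0]],
    [0.7,[0,0,0.7],[0,0,0]],
    [0.7,[0,0,0.7],[0,0,0]],
    [0.7,[0,0,-15],[0,0,0]],
    [0.7,[0,0,-45],[0,0,0]],
    [0.7,[-10,2,-75],[0,0,0]],
    [0.7,[-40,7,-80],[0,0,0]],
    [0.7,[-80,13,-80],[0,0,0]],
    [0.7,[-120,19,-80],[0,0,0]]
  ]
}}

```text
time_s: 16.75
tcp_pos: [0.5112, 0.0787, 0.1987]
eef_rot: [-179.9, -0.0, -0.0]
contact_force: [-0.5, 0.2, 0.3]
gripper_width: 0.0615
gripper_force: 0.0
```

>>> {"method": "carry_out", "body": {
  "deltas": [
    [0.7,[-40,6,0],[0,0,0]],
    [0.7,[-70,11,20],[0,0,0]],
    [0.7,[-83,12,55],[0,0,0]],
    [0.7,[-83,12,90],[0,0,0]],
    [0.7,[-83,12,115],[0,0,0]],
    [0.7,[-83,12,120],[0,0,0]],
    [0.7,[-83,12,120],[0,0,0]],
    [0.7,[-83,12,120],[0,0,0]]
  ]
}}

```text
time_s: 17.55
tcp_pos: [0.4303, 0.0677, 0.0798]
eef_rot: [-179.9, -0.1, 0.0]
contact_force: [0.8, 0.1, -0.9]
gripper_width: 0.0613
gripper_force: 0.0
```

Run:
```python
from plant import r
from h import *
a=[]
for n,(u0,v0) in(("top",(170,190)),("side",(140,120))):
    p,d=r.capture(n);a.append(cv2.resize(p[v0:v0+120,u0:u0+120,::-1],(400,400)))
    if n=="side":
        w=world(r,n,d);c=(.6325,.096)
        e=w[(np.hypot(w[...,0]-c[0],w[...,1]-c[1])<.055)&(w[...,2]>.107)&(w[...,2]<.122)];print(cv2.minEnclosingCircle(e[:,:2].astype(np.float32)),np.median(e[:,2]))
cv2.imwrite("pics/m6.png",np.hstack(a)); delta(r,.429,.0665,.0297)
```

```text
((0.6337152719497681, 0.0944681465625763), 0.048160143196582794) 0.11573692475355696
shift [-1.4  1.4 50.2] rot [-0.003 -0.002  0.   ]
```

View pics/m6.png

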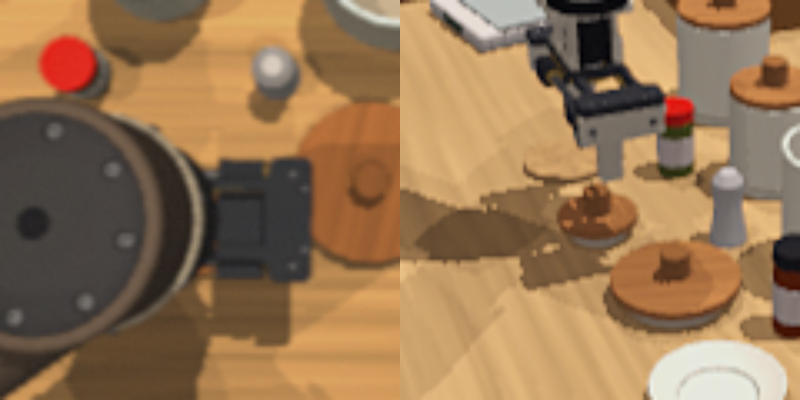

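The medium lid is home, with its disc top at 0.116 m. The fingers are over the small lid's knob at about (597,195) in the crop, and the body is clear of the red jar and the salt shaker.

>>> {"method": "carry_out", "body": {
  "deltas": [
    [0.7,[-1,1,20],[0,0,0]],
    [0.7,[-1,1,38],[0,0,0]],
    [0.7,[-1,1,47],[0,0,0]],
    [0.7,[-1,1,50],[0,0,0]],
    [0,[-1,1,50],[0,0,0]],
    [0,[-1,1,50],[0,0,0]],
    [0,[-1,1,50],[0,0,0]],
    [0,[-1,1,50],[0,0,0]],
    [0,[-1,1,50],[0,0,0]],
    [0,[-1,1,50],[0,0,0]],
    [0,[-1,1,50],[0,0,0]],
    [0,[-1,1,50],[0,0,0]]
  ]
}}

```text
time_s: 18.85
tcp_pos: [0.4286, 0.0665, 0.029]
eef_rot: [-179.9, -0.0, 0.0]
contact_force: [-1.4, 0.7, 5.5]
gripper_width: 0.0273
gripper_force: 20.0
```

>>> {"method": "carry_out", "body": {
  "deltas": [
    [0,[0,0,0],[0,0,0]],
    [0,[0,0,0],[0,0,0]]
  ]
}}

```text
time_s: 19.05
tcp_pos: [0.4286, 0.0665, 0.029]
eef_rot: [-179.9, -0.0, 0.0]
contact_force: [-1.3, 0.3, 6.5]
gripper_width: 0.0274
gripper_force: 20.0
```

>>> {"method": "carry_out", "body": {
  "deltas": [
    [0,[0,0,-10],[0,0,0]],
    [0,[0,0,-30],[0,0,0]],
    [0,[0,0,-60],[0,0,0]],
    [0,[0,0,-95],[0,0,0]],
    [0,[0,0,-130],[0,0,0]],
    [0,[0,0,-160],[0,0,0]],
    [0,[0,0,-185],[0,0,0]],
    [0,[0,0,-190],[0,0,0]],
    [0,[0,0,-190],[0,0,0]],
    [0,[0,0,-190],[0,0,0]]
  ]
}}

```text
time_s: 20.05
tcp_pos: [0.4276, 0.0657, 0.2179]
eef_rot: [-179.9, 0.1, -0.0]
contact_force: [0.5, -0.2, -1.5]
gripper_width: 0.0271
gripper_force: 20.0
```

Run:
```python
from plant import r
from h import *
a=held(r); delta(r,.6358,-.271,.218)
```

```text
side [0.42759719 0.06558763 0.21758036] 201 ((0.42763957381248474, 0.05991460010409355), 0.0410737469792366) [0.42691435 0.06057494 0.03887008]
shift [208.2 336.6  -1.1] rot [-0.001  0.002  0.   ]
```

>>> {"method": "carry_out", "body": {
  "deltas": [
    [0,[8,12,0],[0,0,0]],
    [0,[25,40,0],[0,0,0]],
    [0,[46,75,0],[0,0,0]],
    [0,[69,112,0],[0,0,0]],
    [0,[92,149,0],[0,0,0]],
    [0,[115,186,0],[0,0,0]],
    [0,[138,223,0],[0,0,0]],
    [0,[161,260,0],[0,0,0]],
    [0,[182,294,0],[0,0,0]],
    [0,[198,321,0],[0,0,0]],
    [0,[206,334,0],[0,0,0]],
    [0,[208,337,0],[0,0,0]]
  ]
}}

```text
time_s: 21.35
tcp_pos: [0.6363, -0.2726, 0.2153]
eef_rot: [-179.9, 0.2, -0.1]
contact_force: [0.5, 0.3, -0.9]
gripper_width: 0.0274
gripper_force: 20.0
```

>>> {"method": "carry_out", "body": {
  "deltas": [
    [0,[0,0,5],[0,0,0]],
    [0,[0,0,20],[0,0,0]],
    [0,[0,0,38],[0,0,0]],
    [0,[0,0,55],[0,0,0]],
    [0,[0,0,67],[0,0,0]],
    [0,[0,0,73],[0,0,0]],
    [0,[0,0,75],[0,0,0]],
    [0,[0,0,75],[0,0,0]],
    [0,[0,0,75],[0,0,0]]
  ]
}}

```text
time_s: 22.25
tcp_pos: [0.6369, -0.2709, 0.144]
eef_rot: [-179.9, -0.1, 0.0]
contact_force: [-0.1, 0.0, 0.0]
gripper_width: 0.0277
gripper_force: 20.0
```

Run:
```python
from plant import r
from h import *
delta(r,.6355,-.271,.105);a=held(r)
cv2.imwrite("pics/s7.png",np.hstack([cv2.resize(a[0][100:240,290:430],(400,400)),cv2.resize(a[1][140:260,240:360],(400,400))]))
```

```text
shift [-1.4  0.2 39. ] rot [-0.002 -0.002  0.   ]
top [ 0.63687115 -0.27093733  0.14401483] 250 ((0.6264932155609131, -0.2693417966365814), 0.03843194246292114) [ 0.63221833 -0.27070459  0.03744801]
side [ 0.6368086  -0.27095777  0.14396509] 271 ((0.6353664994239807, -0.27415406703948975), 0.04101524129509926) [ 0.63552456 -0.27364165  0.03935656]
```

View pics/s7.png

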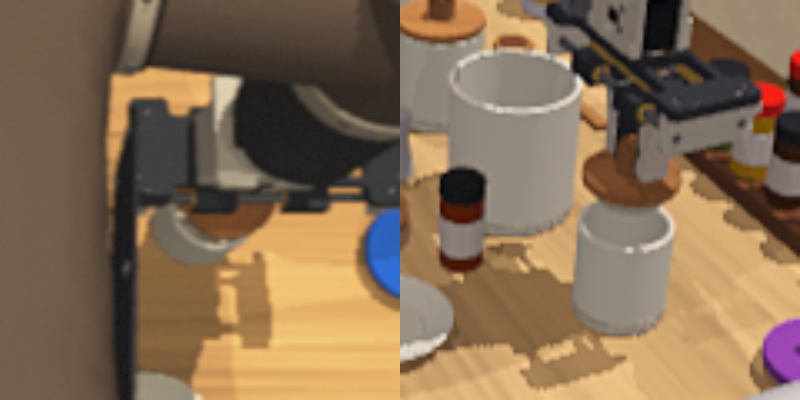

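The small lid is level over its canister, and the side view puts it within about 1 mm of the axis. Lowering with a small trim.

>>> {"method": "carry_out", "body": {
  "deltas": [
    [0,[-1,0.5,10],[0,0,0]],
    [0,[-1,0.5,18],[0,0,0]],
    [0,[-1,0.5,25],[0,0,0]],
    [0,[-1,0.5,30],[0,0,0]],
    [0,[-1,0.5,34],[0,0,0]],
    [0,[-1,0.5,36],[0,0,0]],
    [0,[-1,0.5,37.5],[0,0,0]],
    [0,[-1,0.5,38.5],[0,0,0]],
    [0,[-1,0.5,39],[0,0,0]],
    [0,[-1,0.5,39],[0,0,0]]
  ]
}}

```text
time_s: 23.35
tcp_pos: [0.6356, -0.2714, 0.1051]
eef_rot: [-179.9, -0.1, 0.0]
contact_force: [-2.8, 1.2, 5.0]
gripper_width: 0.0275
gripper_force: 20.0
```

>>> {"method": "carry_out", "body": {
  "deltas": [
    [0,[0,0,0.5],[0,0,0]],
    [0,[0,0,0.5],[0,0,0]]
  ]
}}

```text
time_s: 23.55
tcp_pos: [0.6357, -0.2714, 0.1051]
eef_rot: [-179.9, -0.1, 0.0]
contact_force: [-2.9, 1.3, 8.3]
gripper_width: 0.0277
gripper_force: 20.0
```

>>> {"method": "carry_out", "body": {
  "deltas": [
    [0.7,[0,0,0.5],[0,0,0]],
    [0.7,[0,0,0.5],[0,0,0]],
    [0.7,[0,0,0.5],[0,0,0]],
    [0.7,[0,0,0.5],[0,0,0]],
    [0.7,[0,0,0.5],[0,0,0]],
    [0.7,[0,0,0.5],[0,0,0]],
    [0.7,[0,0,-15],[0,0,0]],
    [0.7,[0,0,-45],[0,0,0]],
    [0.7,[0,0,-85],[0,0,0]],
    [0.7,[-15,-17,-105],[0,0,0]],
    [0.7,[-40,-46,-105],[0,0,0]],
    [0.7,[-65,-75,-105],[0,0,0]]
  ]
}}

```text
time_s: 24.75
tcp_pos: [0.5702, -0.1961, 0.2106]
eef_rot: [-179.9, -0.2, -0.0]
contact_force: [0.8, -0.0, -0.3]
gripper_width: 0.0612
gripper_force: 0.0
```

>>> {"method": "carry_out", "body": {
  "deltas": [
    [0.7,[-28,-32,0],[0,0,0]],
    [0.7,[-56,-65,0],[0,0,0]],
    [0.7,[-84,-97,0],[0,0,0]],
    [0.7,[-104,-120,10],[0,0,0]],
    [0.7,[-110,-128,45],[0,0,0]],
    [0.7,[-110,-128,85],[0,0,0]],
    [0.7,[-110,-128,115],[0,0,0]],
    [0.7,[-110,-128,128],[0,0,0]],
    [0.7,[-110,-128,130],[0,0,0]],
    [0.7,[-110,-128,130],[0,0,0]],
    [0.7,[-110,-128,130],[0,0,0]]
  ]
}}

```text
time_s: 25.85
tcp_pos: [0.4615, -0.0681, 0.0803]
eef_rot: [-179.9, -0.1, 0.0]
contact_force: [-0.1, -0.0, 1.2]
gripper_width: 0.0612
gripper_force: 0.0
```

Run:
```python
from plant import r
from h import *
p,d=r.capture("side");w=world(r,"side",d);c=(.6355,-.274)
e=w[(np.hypot(w[...,0]-c[0],w[...,1]-c[1])<.055)&(w[...,2]>.092)&(w[...,2]<.107)];print(cv2.minEnclosingCircle(e[:,:2].astype(np.float32)),np.median(e[:,2]))
cv2.imwrite("pics/m8.png",cv2.resize(p[120:280,170:350,::-1],(720,600))); delta(r,.4605,-.0685,.0297)
```

```text
((0.634353518486023, -0.2747988998889923), 0.04136548191308975) 0.10051754153022097
shift [-1.   0.5 50.6] rot [-0.002 -0.003  0.   ]
```

View pics/m8.png

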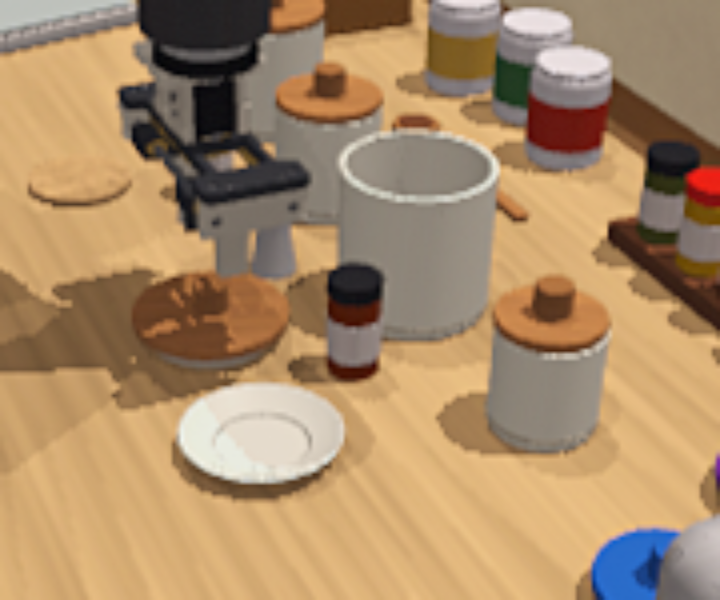

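The small and medium lids are home and flat, at about (552,312) and (330,95). The gripper is over the largest lid's knob at about (210,293) and clear of the pepper. Gripping it now, with a firmer squeeze.

>>> {"method": "carry_out", "body": {
  "deltas": [
    [0.7,[-1,0.5,20],[0,0,0]],
    [0.7,[-1,0.5,38],[0,0,0]],
    [0.7,[-1,0.5,47],[0,0,0]],
    [0.7,[-1,0.5,50],[0,0,0]],
    [0,[-1,0.5,50],[0,0,0]],
    [0,[-1,0.5,50],[0,0,0]],
    [0,[-1,0.5,50],[0,0,0]],
    [0,[-1,0.5,50],[0,0,0]],
    [0,[-1,0.5,50],[0,0,0]],
    [0,[-1,0.5,50],[0,0,0]],
    [0,[-1,0.5,50],[0,0,0]],
    [0,[-1,0.5,50],[0,0,0]]
  ],
  "squeeze": 25
}}

```text
time_s: 27.1
tcp_pos: [0.4597, -0.0686, 0.0293]
eef_rot: [-179.9, -0.0, 0.0]
contact_force: [-0.8, 1.0, 5.6]
gripper_width: 0.0275
gripper_force: 25.0
```

>>> {"method": "carry_out", "body": {
  "deltas": [
    [0,[0,0,0],[0,0,0]],
    [0,[0,0,0],[0,0,0]]
  ]
}}

```text
time_s: 27.3
tcp_pos: [0.4596, -0.0686, 0.0293]
eef_rot: [-179.9, -0.0, 0.0]
contact_force: [-0.7, 1.2, 6.0]
gripper_width: 0.0275
gripper_force: 25.0
```

>>> {"method": "carry_out", "body": {
  "deltas": [
    [0,[0,0,-10],[0,0,0]],
    [0,[0,0,-30],[0,0,0]],
    [0,[0,0,-60],[0,0,0]],
    [0,[0,0,-95],[0,0,0]],
    [0,[0,0,-130],[0,0,0]],
    [0,[0,0,-160],[0,0,0]],
    [0,[0,0,-185],[0,0,0]],
    [0,[0,0,-190],[0,0,0]],
    [0,[0,0,-190],[0,0,0]],
    [0,[0,0,-190],[0,0,0]]
  ]
}}

```text
time_s: 28.3
tcp_pos: [0.4586, -0.069, 0.2181]
eef_rot: [-179.9, 0.1, -0.0]
contact_force: [-0.3, 0.6, -0.8]
gripper_width: 0.0274
gripper_force: 25.0
```

Run:
```python
from plant import r
from h import *
a=held(r); delta(r,.6245,-.087,.218)
```

```text
side [ 0.45854038 -0.06913198  0.21775657] 591 ((0.45596569776535034, -0.07001844048500061), 0.063144750893116) [ 0.45780831 -0.07159439  0.06041102]
shift [166.   17.9  -0.6] rot [-0.002  0.002  0.   ]
```

>>> {"method": "carry_out", "body": {
  "deltas": [
    [0,[10,1,0],[0,0,0]],
    [0,[35,4,0],[0,0,0]],
    [0,[65,7,0],[0,0,0]],
    [0,[100,11,0],[0,0,0]],
    [0,[132,14,0],[0,0,0]],
    [0,[155,17,0],[0,0,0]],
    [0,[165,18,6],[0,0,0]],
    [0,[166,18,16],[0,0,0]],
    [0,[166,18,25],[0,0,0]],
    [0,[166,18,29],[0,0,0]],
    [0,[166,18,30],[0,0,0]],
    [0,[166,18,30],[0,0,0]]
  ]
}}

```text
time_s: 29.6
tcp_pos: [0.625, -0.0868, 0.1894]
eef_rot: [-179.9, -0.1, 0.0]
contact_force: [-0.5, -0.4, -0.4]
gripper_width: 0.0273
gripper_force: 25.0
```

Run:
```python
from plant import r
from h import *
delta(r,.6245,-.087,.150);a=held(r)
cv2.imwrite("pics/s9.png",np.hstack([cv2.resize(a[0][100:240,220:360],(400,400)),cv2.resize(a[1][100:240,200:340],(400,400))]))
```

```text
shift [-0.6  0.3 39.4] rot [-0.002 -0.001  0.001]
top [ 0.62524903 -0.08683732  0.189727  ] 780 ((0.6153246164321899, -0.08759105205535889), 0.05948352441191673) [ 0.62225677 -0.08736201  0.0591732 ]
side [ 0.62542473 -0.08683616  0.18980911] 522 ((0.6276881098747253, -0.09021367877721786), 0.06354178488254547) [ 0.62476561 -0.08984759  0.06048843]
```

View pics/s9.png

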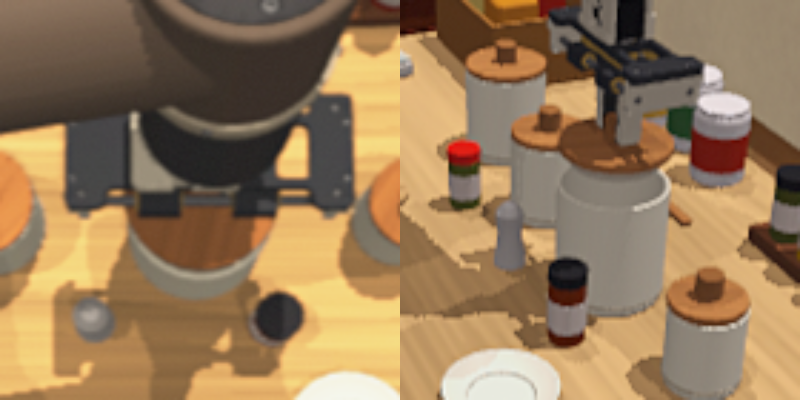

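The largest lid is level and centred over the largest canister to about 1 mm. Lowering with a trim.

>>> {"method": "carry_out", "body": {
  "deltas": [
    [0,[-0.7,0.7,10],[0,0,0]],
    [0,[-0.7,0.7,18],[0,0,0]],
    [0,[-0.7,0.7,25],[0,0,0]],
    [0,[-0.7,0.7,30],[0,0,0]],
    [0,[-0.7,0.7,34],[0,0,0]],
    [0,[-0.7,0.7,36],[0,0,0]],
    [0,[-0.7,0.7,37.5],[0,0,0]],
    [0,[-0.7,0.7,38.5],[0,0,0]],
    [0,[-0.7,0.7,39],[0,0,0]],
    [0,[-0.7,0.7,39],[0,0,0]]
  ]
}}

```text
time_s: 30.7
tcp_pos: [0.6248, -0.0876, 0.1504]
eef_rot: [-179.9, -0.0, 0.0]
contact_force: [-1.1, 0.3, 1.5]
gripper_width: 0.0271
gripper_force: 25.0
```

>>> {"method": "carry_out", "body": {
  "deltas": [
    [0,[0,0,0.6],[0,0,0]],
    [0,[0,0,0.6],[0,0,0]]
  ]
}}

```text
time_s: 30.9
tcp_pos: [0.6248, -0.0876, 0.1503]
eef_rot: [-179.9, -0.1, 0.0]
contact_force: [-2.4, 0.9, 5.8]
gripper_width: 0.0271
gripper_force: 25.0
```

Seated at the expected height. I'll release, rise and pull back, then look.

>>> {"method": "carry_out", "body": {
  "deltas": [
    [0.7,[0,0,0.6],[0,0,0]],
    [0.7,[0,0,0.6],[0,0,0]],
    [0.7,[0,0,0.6],[0,0,0]],
    [0.7,[0,0,0.6],[0,0,0]],
    [0.7,[0,0,0.6],[0,0,0]],
    [0.7,[0,0,0.6],[0,0,0]],
    [0.7,[0,0,-15],[0,0,0]],
    [0.7,[0,0,-45],[0,0,0]],
    [0.7,[0,0,-80],[0,0,0]],
    [0.7,[-30,0,-90],[0,0,0]],
    [0.7,[-70,0,-90],[0,0,0]],
    [0.7,[-110,0,-90],[0,0,0]]
  ]
}}

```text
time_s: 32.1
tcp_pos: [0.5136, -0.0878, 0.2394]
eef_rot: [-179.9, -0.0, -0.0]
contact_force: [0.1, -0.0, 1.2]
gripper_width: 0.0614
gripper_force: 0.0
```

>>> {"method": "carry_out", "body": {
  "deltas": [
    [0.7,[-30,-40,0],[0,0,0]],
    [0.7,[-50,-80,0],[0,0,0]],
    [0.7,[-60,-120,0],[0,0,0]],
    [0.7,[-60,-165,0],[0,0,0]],
    [0.7,[-60,-210,0],[0,0,0]],
    [0.7,[-60,-255,0],[0,0,0]],
    [0.7,[-60,-300,0],[0,0,0]],
    [0.7,[-60,-345,0],[0,0,0]],
    [0.7,[-60,-385,0],[0,0,0]],
    [0.7,[-60,-400,0],[0,0,0]],
    [0.7,[-60,-400,0],[0,0,0]],
    [0.7,[-60,-400,0],[0,0,0]]
  ]
}}

```text
time_s: 33.3
tcp_pos: [0.4543, 0.3118, 0.2399]
eef_rot: [-179.9, 0.0, 0.0]
contact_force: [-0.3, -0.9, 0.2]
gripper_width: 0.0614
gripper_force: 0.0
```

Run:
```python
from plant import r
from h import *
a=[]
for n in("top","side"):
    p,d=r.capture(n);w=world(r,n,d);a.append(p)
    for k,c,h,R in(("A",(.650,.277),.13,.054),("B",(.6325,.0965),.115,.047),("C",(.6235,-.09),.145,.061),("D",(.635,-.273),.1,.04)):
        e=w[(np.hypot(w[...,0]-c[0],w[...,1]-c[1])<R-.006)&(abs(w[...,2]-h)<.007)]
        print(n,k,len(e),np.median(e[:,2])-h,np.linalg.lstsq(np.c_[e[:,:2]-e[:,:2].mean(0),np.ones(len(e))],e[:,2],rcond=None)[0][:2])
print(r.get_state()["tcp_pos"])
cv2.imwrite("pics/f.png",np.vstack([cv2.resize(a[0][110:290,80:450],(617,300)),cv2.resize(a[1][90:280,150:500],(617,300))])[:,:,::-1])
```

```text
top A 1087 -0.00033458930035409895 [-0.00190809 -0.00479295]
top B 767 -0.00033892927350498425 [-0.00248095 -0.00048505]
top C 1634 -0.0001773167406784737 [-0.0002487   0.00013793]
top D 499 -5.5160261220807416e-05 [-0.0085592   0.00175483]
side A 168 0.0011898368052600805 [0.00645281 0.00034549]
side B 160 0.0013350253915952598 [-0.0015174   0.01094215]
side C 415 0.0010495459044302657 [0.00474678 0.00038709]
side D 194 0.0012320213888896425 [-0.00170886 -0.00410194]
[0.45457912 0.3111276  0.24026634]
```

View pics/f.png

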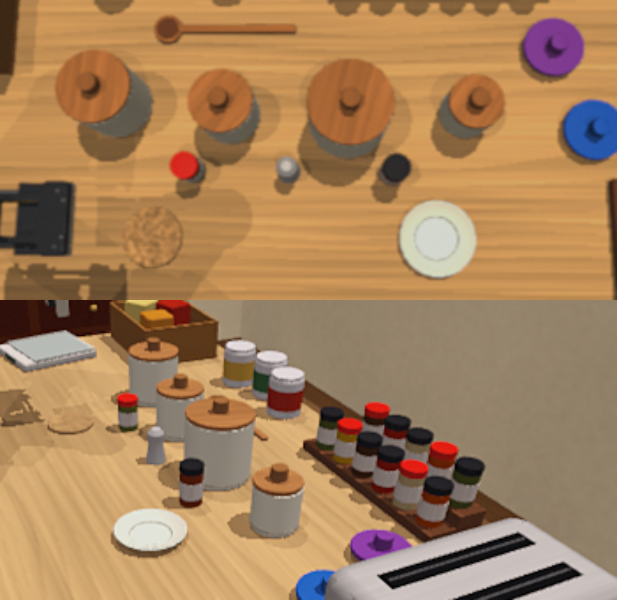

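All four lids lie flat at the expected heights, to within about 1 mm. The coaster, saucer and look-alikes are untouched.

```bash
python3 -c "
from plant import r
print(r.close_job())"
```

```text
the job is handed in; nothing more can be done
None
```

All four lids are on their matching canisters, measured flat and within about 1 mm of full depth; the coaster, saucer and look-alikes were left alone, and the job was handed in at about 33 s of the 112 s limit.

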